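# Hold a bearing sleeve at the stop of the inspection ramp

### The arm

A 6-joint arm with a two-finger parallel gripper is mounted at the origin on the work surface. World frame = base frame: x ahead of the robot, y to its left, z up, the work surface at z = 0. Lengths are in m, angles in rad, forces in N, time in s.
With the tool pointing down it reaches from about 0.275 to 0.75 m from the base axis. Payload 10.2 kg.
Tool frame: the origin (TCP) lies midway between the tips of the shut fingers; the grasp point (between the pads) lies behind it (env.pinch_z is the z of the grasp point in the tool frame, in m); z points along the fingers, y is the line along which they close (so a half turn about z gives the same grasp; the last joint's range is limited). The gripper opens to 85 mm and grips with 20 to 120 N. Pads are 22 mm wide; open, the fingers measure 114 mm over their backs; the gripper's body (76 mm by 85 mm) begins 54 mm behind the grasp point. The pads swing forward as they close: fully open they stand 13 mm farther back than shut.
Start: joints at [-1.454, 0.313, 1.498, -0, 1.331, -0.223], TCP at [0.175, -0.495, 0.231] pointing down, gripper open.
Joint ranges: [-2.94, 2.94], [-0.97, 2.17], [0.19, 2.56], [-1.23, 4.37], [0.02, 3.11], [-2.88, 2.88]. Speed limits (rad/s): [2.39, 2.39, 3.01, 3.14, 3.14, 3.14].

### API

Orientations are given as [roll, pitch, yaw] about the fixed x, y, z axes, in that order (R = Rz(yaw) Ry(pitch) Rx(roll)).
In Python, from cell import status, optics, ticket, env gives the robot as it stands. The module is installed in compiled form; this text tells all that it offers.
- The arm moves only by the tool send_rows, never from a script. Its argument "series" is a list of rows, each an object with "fingers": the finger opening in mm, from 0 to 85.4; "offset": the shift along the tool's x, y, z each as a share of 20 mm, from -1 to 1, a list of three; "roll": the turn about the tool's z as a share of 5 degrees, from -1 to 1. In form: [{"fingers": fingers, "offset": [x, y, z], "roll": roll}, ...]. A call has 1 to 5 rows; each row shifts and turns the commanded pose from where the row before left it, along the tool's axes as they then stand; what a row does not reach is not made up. A row lasts 1/12 s, in which the tool goes at most 41.7 mm and 7.16 degrees, less where a joint would pass 70% of its speed; a pose out of reach is approached as far as the arm can. A call with a number of a shift or a turn outside -1 to 1 is refused whole. A call with a gripper value outside its range is refused whole. The fingers move at their own pace and stop on an object; "newtons" is the grip in N (left out, the last holds). Time passes only in rows, so rows that do not move let the fingers close. It gives the time, the measured TCP pose, the force, the opening and the grip force at its end, in the units of the state.
- status.get_state(): the state, without advancing time (a new reading comes with each control period).
- optics.capture(name): name is "scene" or "side" or "wrist"; returns (picture, depth): 400x640x3 uint8, red, green, blue; 400x640 float32, m along the optical axis (not along the pixel's ray), 0 where there is no reading.
- optics.camera_params(name): a dict with "fov_y" (degrees; the focal length in pixels is half the picture's height over the tangent of half this angle, whatever the lens; pixels are square), "cx", "cy" (the principal point, pixels), "k1" (the pictures are not rectified: a ray, as slopes to the right and down, at radius r is drawn at 1 + k1 r^2 times it, then the intrinsics apply), "world_to_cam" (4x4, takes a point from world to camera coordinates); the wrist camera has in their place "hand_eye" (4x4, takes a point from camera to tool coordinates, whose origin is the TCP and whose axes are the flange's). Camera axes: x right, y up, looking along -z (the intrinsics and any distortion apply to the point x, -y, -z); pixel columns grow to the right and rows downward; lengths in m; the calibration is good to about 2 mm. A picture is of the moment at which its call begins: read the wrist's pose just before it. camera_params takes no time and is no camera call.
- ticket.finish_job(): hands the job in; it is judged then, once.
The state is a dict: "t": time; "qpos": joint angles; "qd": joint speeds; "effort": joint torques, N m; "position": TCP position; "ee_rot": TCP orientation; "wrist_force": force on the tool from outside, world axes, zero at the start; "wrist_torque": the same for the moment, N m; "width": finger opening in m; "gripper_force": force on a finger pad.
Only numpy, scipy, OpenCV 4.12 (cv2) and the standard library are available. Lean on these libraries where they do the work, as an engineer would, in place of code of your own. Each camera call takes 0.05 s, during which the arm holds its last target. There are 200 camera calls.

### The job

Two steel bearing sleeves lie at the foot of the two-lane inspection ramp. With the fingers, push the longer one steadily up its lane until it lies square against the stop at the top, never letting it roll back, and finish while still holding it there for the microscope picture. Do not pinch it or lift it off the ramp, and leave the shorter sleeve and everything else on the table where they are.

Things in the scene. Friction and masses are not known exactly. Their poses are not given: they have to be found in the camera images.
- bed: fixed matt black bed of the ramp, 198 mm long, 214 mm wide, rising 8 degrees away from the robot. Origin: on its surface at the middle of the stop's foot, 40 mm above the table; x up the slope, y across it to the left, z square to it. The stop: a wall 26 mm high over the whole width, face at x = 0. A foot bar 4 mm high ends the bed at x = -198 to -192 mm
- lane_left (a point): stop end of the left lane: on the bed at the foot of the stop, on the lane's centre line (bed x = 0, y = +52 mm). Each lane is 98 mm wide between guides 8 mm high and 6 mm thick; nothing stands over it
- lane_right (a point): the same for the right lane (bed x = 0, y = -52 mm)
- lens (a point): front of the small microscope lens that looks down at the stop from a post beyond it, about 70 mm above the table; lens and post reach up to 125 mm above the table and stay beyond the stop
- long_sleeve_center (a point): centre of the longer sleeve, on its axis: steel cylinder, dark bores, 40 mm in diameter, 90 mm long, 0.3 to 0.65 kg. It lies across one of the lanes, axis along the bed's y, against the foot bar (centre at bed x = -180, z = 20 mm); against the stop its centre is at x = -20, z = 20 mm. Polished and oiled: it slips on a finger, and rolls back if let go
- long_sleeve: the longer sleeve; origin at its centre, y along its axis; x and z turn with it as it rolls
- short_sleeve_center (a point): centre of the shorter sleeve, same diameter of 40 mm but 58 mm long, lying likewise at the foot of the other lane; to be left alone
- spare_sleeve: a narrower spare sleeve standing on end near the foot of the ramp, 32 mm across and 42 mm high; to be left alone
- bearing: a flat bearing ring lying on the table beside the ramp, 52 mm across and 15 mm high; to be left alone
- jar: a small capped glass jar beside the ramp, 44 mm across and 50 mm high; to be left alone
- dish: a shallow white dish beside the ramp, 76 mm across and 20 mm high; to be left alone
- gauge_block: a steel block beside the ramp, 35 x 30 x 22 mm; to be left alone
- screwdriver: a 160 mm screwdriver lying well to the right of the ramp; to be left alone
- roller: a solid steel roller standing on end well to the left of the ramp, 30 mm across and 50 mm high; to be left alone
Not all that is in view belongs to the job. Leave any green, turquoise or yellow look-alike of the long_sleeve alone.

How it is judged:
By the outcome, as a careful person would: the job done as asked, in the order asked, and still so for the second after the job is handed in, while the arm keeps its last pose, push and grip.
It also fails if it takes over 38 s, if anything falls off the work surface, if the arm or the gripper's body presses on something with over 40 N, if the wrist force passes 120 N, or if a joint passes its speed limit or range.

## Working session

There is one attempt and no reset: what is moved stays moved. The work goes in short steps, Python scripts to look and compute and a tool call to move; the robot and the scene stay as the last step left them, time stands still between calls to the robot, and variables do not carry over. Pictures are saved under pics/ and viewed, at most 10 in all, crops included, and the job is handed in when it is done.

Besides the shell and the picture viewer there is one more tool, called as name([rows], argument=value, ...), one row to a line, values as JSON. send_rows: Moves the arm, as the interface text tells. Its arguments: {"type":"object","properties":{"series":{"type":"array"},"newtons":{"type":"number"}},"required":["series"]}

```bash
mkdir -p pics; ls
python3 - <<'E'
from cell import status, optics, env
import cv2,numpy as np
print({k:np.round(v,3) if not isinstance(v,dict) else v for k,v in status.get_state().items()}, env.pinch_z)
for n in ["scene","side"]:
    p,d=optics.capture(n); cv2.imwrite(f"pics/{n}0.png",p[:,:,::-1]); np.save(f"pics/{n}0.npy",d)
    c=optics.camera_params(n); print(n,c)
print(optics.camera_params("wrist"))
E
```

```text
pics
{'t': np.float64(0.0), 'qpos': array([-1.454,  0.313,  1.498, -0.   ,  1.331, -0.223]), 'qd': array([-0.001, -0.001, -0.   , -0.   , -0.001, -0.   ]), 'effort': array([-0.0000e+00, -4.1226e+01, -2.5975e+01, -0.0000e+00,  4.0000e-03,
        0.0000e+00]), 'position': array([ 0.175, -0.495,  0.231]), 'ee_rot': array([-3.14, -0.  ,  0.34]), 'wrist_force': array([-0.907, -0.226, -0.015]), 'wrist_torque': array([0.001, 0.021, 0.023]), 'gripper_force': np.float64(0.0), 'width': np.float64(0.085)} -0.0187
scene {'fov_y': 54.212810923465284, 'cx': 322.12222506733787, 'cy': 196.09428866224266, 'k1': -0.06383235968947186, 'world_to_cam': array([[-0.85934307,  0.51106472,  0.01850244,  0.40902208],
       [-0.30564007, -0.54226118,  0.7826474 ,  0.10648366],
       [ 0.41001663,  0.66690753,  0.62219025, -1.47311812],
       [ 0.        ,  0.        ,  0.        ,  1.        ]])}
side {'fov_y': 45.83076840830321, 'cx': 325.93222001600446, 'cy': 200.3935742266962, 'k1': 0.04408532913558407, 'world_to_cam': array([[-0.99956146, -0.0295262 , -0.00225418,  0.48420997],
       [ 0.01874177, -0.68973233,  0.72382184, -0.04916745],
       [-0.02292649,  0.72346217,  0.68998323, -1.35301948],
       [ 0.        ,  0.        ,  0.        ,  1.        ]])}
{'fov_y': 62.51895882339119, 'cx': 314.9505235763715, 'cy': 207.44709021968436, 'k1': 0.01562871828184126, 'hand_eye': array([[-7.47496660e-04,  9.55136961e-01,  2.96163513e-01,
         7.52668290e-02],
       [ 9.99999720e-01,  7.01816120e-04,  2.60551793e-04,
        -1.10398413e-03],
       [ 4.10103208e-05,  2.96163624e-01, -9.55137218e-01,
        -1.42096971e-01],
       [ 0.00000000e+00,  0.00000000e+00,  0.00000000e+00,
         1.00000000e+00]])}
```

View pics/scene0.png

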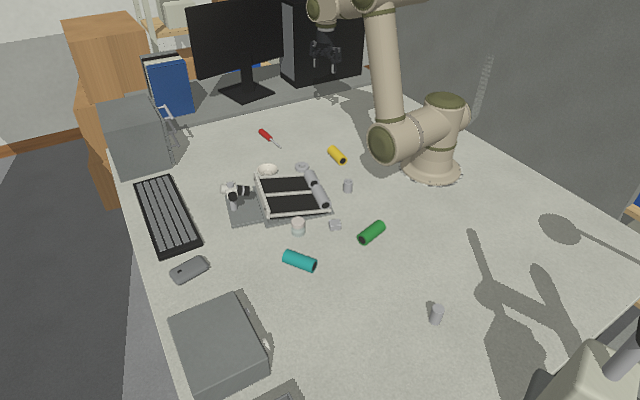

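View pics/side0.png

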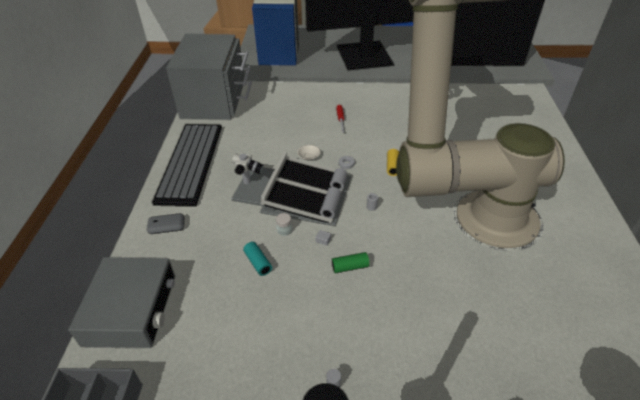

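The scene view shows the ramp at about (290,195), with its stop on the left and the sleeves at the foot on the right. In the side view it is at about (305,190). I'll enlarge both.

Run:
```python
import cv2,numpy as np
a=cv2.imread("pics/scene0.png")[150:245,215:365]; b=cv2.imread("pics/side0.png")[135:235,225:385]
a=cv2.resize(a,(750,475),interpolation=cv2.INTER_CUBIC); b=cv2.resize(b,(800,500),interpolation=cv2.INTER_CUBIC)
cv2.imwrite("pics/a.png",a);cv2.imwrite("pics/b.png",b)
```

```text
(no output)
```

View pics/a.png

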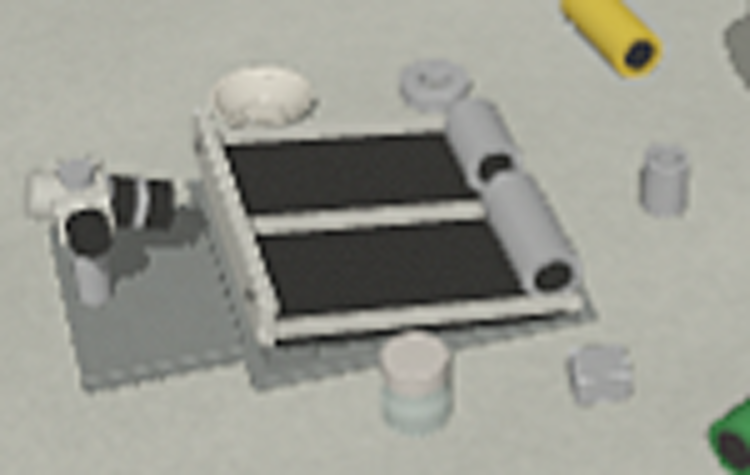

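View pics/b.png

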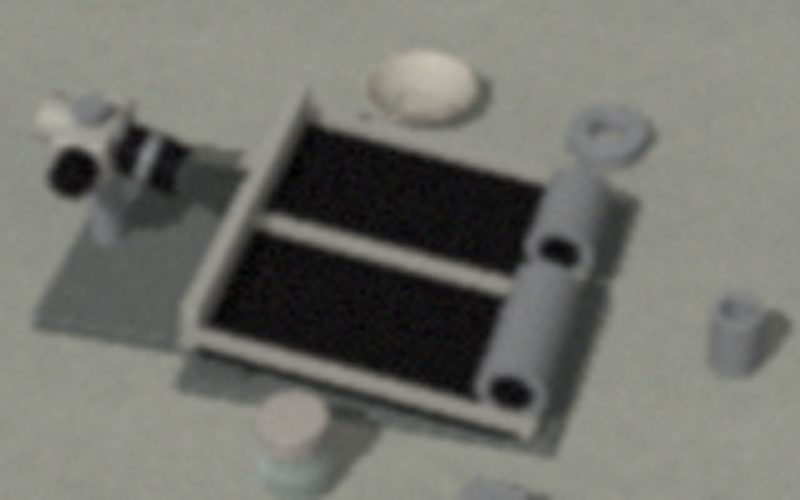

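The longer sleeve is in the lane nearer the cameras (+y), which is the left lane, with its dark bore at about scene (325,204) and side (327,213). Next I'll deproject the black lanes using depth.

```bash
cat > h.py <<'E'
import cv2,numpy as np
from scipy.spatial.transform import Rotation as Ro
from cell import status, optics
def cam(n,st=None):
    c=optics.camera_params(n); f=200/np.tan(np.radians(c["fov_y"]/2))
    K=np.array([[f,0,c["cx"]],[0,f,c["cy"]],[0,0,1.]])
    if n=="wrist":
        T=np.eye(4);T[:3,:3]=Ro.from_euler("xyz",st["ee_rot"]).as_matrix();T[:3,3]=st["position"]
        C2W=T@c["hand_eye"]
    else: C2W=np.linalg.inv(c["world_to_cam"])
    return K,c["k1"],C2W
def rays(n,uv,st=None):
    K,k1,M=cam(n,st)
    s=cv2.undistortPoints(np.float64(uv).reshape(-1,1,2),K,np.array([k1,0,0,0,0.])).reshape(-1,2)
    d=np.c_[s[:,0],-s[:,1],-np.ones(len(s))]
    return M[:3,3], d@M[:3,:3].T
def pts(n,uv,depth,st=None):
    o,d=rays(n,uv,st); u=np.int32(uv)
    return o+d*depth[u[:,1],u[:,0]][:,None]
def onplane(n,uv,p,nrm,st=None):
    o,d=rays(n,uv,st); return o+d*(((p-o)@nrm)/(d@nrm))[:,None]
E
python3 - <<'E'
from h import *
for n,(x0,x1,y0,y1) in {"scene":(250,335,170,222),"side":(262,345,155,222)}.items():
    im=cv2.imread(f"pics/{n}0.png");D=np.load(f"pics/{n}0.npy")
    m=(im.max(2)<70).astype(np.uint8); k=np.zeros_like(m);k[y0:y1,x0:x1]=1;m*=k
    nc,lab,stt,cc=cv2.connectedComponentsWithStats(m)
    A=[]
    for i in range(1,nc):
        if stt[i,4]<300: continue
        v,u=np.nonzero(lab==i);P=pts(n,np.c_[u,v],D);P=P[D[v,u]>0];A.append(P)
        print(n,stt[i],P.mean(0).round(4))
    P=np.vstack(A);c=P.mean(0);
    for _ in range(3):
        c=np.median(P,0);w=np.linalg.svd(P-P.mean(0),full_matrices=False)[2][2];w*=np.sign(w[2]);r=(P-P.mean(0))@w;P=P[abs(r)<2.5*r.std()]
    print(w,"tilt",np.degrees(np.arccos(w[2])),"dir",np.degrees(np.arctan2(-w[1],-w[0])),r.std())
    ex=np.cross([0,1,0],w)
    for Q in A:
        # yaw by rectangle
        rc=cv2.minAreaRect(np.float32((Q[:,:2])*1000));print(rc); print(cv2.boxPoints(rc).round(0).tolist())
E
```

```text
scene [260 177  51  16 619] [ 0.5431 -0.143   0.0287]
scene [266 194  54  19 763] [ 0.5648 -0.0406  0.0286]
[-0.13607091  0.02782594  0.99030825] tilt 7.9834420156461 dir -11.557406092786056 0.0014479745789861662
((540.083740234375, -142.9752655029297), (86.2300033569336, 159.1703643798828), 75.4432373046875)
[[452.0, -165.0], [606.0, -205.0], [628.0, -121.0], [474.0, -81.0]]
((562.694580078125, -41.38265609741211), (87.14797973632812, 155.6295623779297), 77.90393829345703)
[[477.0, -68.0], [630.0, -100.0], [648.0, -15.0], [496.0, 18.0]]
side [277 159  57  31 977] [ 0.5512 -0.1407  0.0299]
side [ 266  180   60   35 1157] [ 0.5732 -0.0387  0.0299]
[-0.13843285  0.02847948  0.98996226] tilt 8.124930497366998 dir -11.625134736403664 0.0020082456110927568
((550.69677734375, -140.76016235351562), (91.82347869873047, 158.95870971679688), 78.12932586669922)
[[463.0, -169.0], [619.0, -202.0], [638.0, -112.0], [482.0, -79.0]]
((572.947021484375, -39.39872360229492), (91.4436264038086, 157.99374389648438), 77.76918029785156)
[[486.0, -67.0], [640.0, -101.0], [660.0, -11.0], [505.0, 22.0]]
```

The bed yaw is about -12°, tilt is 8° and the left lane's stop end is near (0.650, -0.053). The sleeve should therefore be near (0.473, -0.015, 0.035). I'll move above it at a safe height to take a wrist view.

send_rows([
  {"fingers": 40, "offset": [0.77, -0.61, 0], "roll": 0},
  {"fingers": 40, "offset": [0.77, -0.61, 0], "roll": 0},
  {"fingers": 40, "offset": [0.77, -0.61, 0], "roll": 0},
  {"fingers": 40, "offset": [0.77, -0.61, 0], "roll": 0},
  {"fingers": 40, "offset": [0.77, -0.61, 0], "roll": 0},
])

```text
t: 0.52
position: [0.2276, -0.4108, 0.231]
ee_rot: [-3.141, -0.0, 0.34]
wrist_force: [-0.3, 0.4, -0.6]
width: 0.0399
gripper_force: 0.0
```

send_rows([
  {"fingers": 40, "offset": [0.77, -0.61, 0], "roll": 0},
  {"fingers": 40, "offset": [0.77, -0.61, 0], "roll": 0},
  {"fingers": 40, "offset": [0.77, -0.61, 0], "roll": 0},
  {"fingers": 40, "offset": [0.77, -0.61, 0], "roll": 0},
  {"fingers": 40, "offset": [0.77, -0.61, 0], "roll": 0},
])

```text
t: 0.93
position: [0.2798, -0.3276, 0.2311]
ee_rot: [-3.141, 0.0, 0.34]
wrist_force: [0.5, 0.3, -0.3]
width: 0.04
gripper_force: 0.0
```

send_rows([
  {"fingers": 40, "offset": [0.77, -0.61, 0], "roll": 0},
  {"fingers": 40, "offset": [0.77, -0.61, 0], "roll": 0},
  {"fingers": 40, "offset": [0.77, -0.61, 0], "roll": 0},
  {"fingers": 40, "offset": [0.77, -0.61, 0], "roll": 0},
  {"fingers": 40, "offset": [0.77, -0.61, 0], "roll": 0},
])

```text
t: 1.35
position: [0.3321, -0.2445, 0.2311]
ee_rot: [-3.141, 0.0, 0.34]
wrist_force: [1.4, -0.0, 0.4]
width: 0.0399
gripper_force: 0.0
```

send_rows([
  {"fingers": 40, "offset": [0.77, -0.61, 0], "roll": 0},
  {"fingers": 40, "offset": [0.77, -0.61, 0], "roll": 0},
  {"fingers": 40, "offset": [0.77, -0.61, 0], "roll": 0},
  {"fingers": 40, "offset": [0.77, -0.61, 0], "roll": 0},
  {"fingers": 40, "offset": [0.77, -0.61, 0], "roll": 0},
])

```text
t: 1.77
position: [0.3843, -0.1613, 0.2311]
ee_rot: [-3.141, 0.0, 0.34]
wrist_force: [-0.0, -0.6, -0.1]
width: 0.04
gripper_force: 0.0
```

send_rows([
  {"fingers": 40, "offset": [0.77, -0.61, 0], "roll": 0},
  {"fingers": 40, "offset": [0.77, -0.61, 0], "roll": 0},
  {"fingers": 40, "offset": [0.77, -0.61, 0], "roll": 0},
  {"fingers": 40, "offset": [0, 0, 0], "roll": 1},
  {"fingers": 40, "offset": [0, 0, 0], "roll": 1},
])

```text
t: 2.18
position: [0.4156, -0.1115, 0.231]
ee_rot: [-3.141, 0.001, 0.163]
wrist_force: [-0.0, -0.2, 0.4]
width: 0.0399
gripper_force: 0.0
```

send_rows([
  {"fingers": 40, "offset": [0, 0, 0], "roll": 1},
  {"fingers": 40, "offset": [0, 0, 0], "roll": 1},
  {"fingers": 40, "offset": [0, 0, 0], "roll": 1},
  {"fingers": 40, "offset": [0, 0, 0], "roll": 1},
  {"fingers": 40, "offset": [0, 0, 0], "roll": 0.3},
])

```text
t: 2.6
position: [0.4152, -0.1123, 0.2311]
ee_rot: [-3.141, 0.001, -0.214]
wrist_force: [0.9, -0.1, 0.2]
width: 0.0397
gripper_force: 0.0
```

send_rows([
  {"fingers": 40, "offset": [-0.1, -1, 0], "roll": 0},
  {"fingers": 40, "offset": [-0.1, -1, 0], "roll": 0},
  {"fingers": 40, "offset": [-0.1, -1, 0], "roll": 0},
  {"fingers": 40, "offset": [-0.1, -1, 0], "roll": 0},
  {"fingers": 40, "offset": [-0.1, -1, 0], "roll": 0},
])

```text
t: 3.02
position: [0.4263, -0.0115, 0.2311]
ee_rot: [-3.142, 0.0, -0.21]
wrist_force: [0.1, -0.8, 0.9]
width: 0.0398
gripper_force: 0.0
```

Run:
```python
from h import *
import pickle
st=status.get_state();p,d=optics.capture("wrist");pickle.dump((st,p,d),open("w1.pkl","wb"))
cv2.imwrite("pics/w1.png",p[:,:,::-1]);print(st["position"],st["ee_rot"])
# predicted lane point / sleeve in image for reference
K,k1,M=cam("wrist",st);Mi=np.linalg.inv(M)
for P in [(.473,-.0154,.0348),(.650,-.053,.040)]:
    q=Mi@np.r_[P,1];s=np.array([q[0],-q[1]])/-q[2];s*=1+k1*(s@s);print(s*K[0,0]+K[:2,2])
print("spare", pts("scene",np.array([[348,182]]),np.load("pics/scene0.npy")),pts("side",np.array([[373,197]]),np.load("pics/side0.npy")))
```

```text
[ 0.4263025  -0.01150158  0.23111224] [-3.14151946e+00  4.47268203e-04 -2.10157226e-01]
[309.8163277  134.54995234]
[308.29174189 -91.4918573 ]
spare [[ 0.34844212 -0.04214038  0.03251711]] [[ 0.34928594 -0.04299325  0.03148953]]
```

View pics/w1.png

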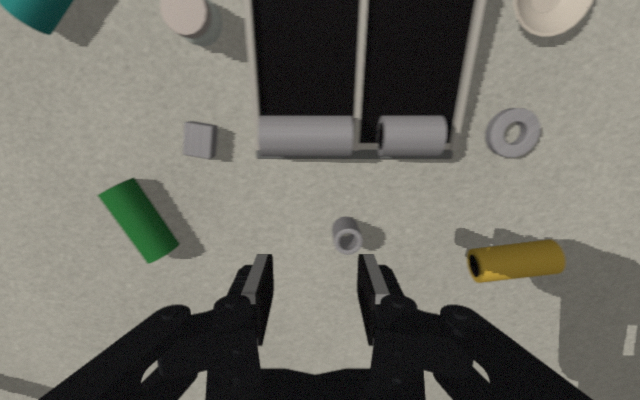

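The wrist view shows the long sleeve at about (306,135), spanning columns 259–354, near the predicted position. The short one is at (412,134), and the spare at (347,237) is clear of my approach. Now I'll measure the sleeve and bed yaw more finely.

Run:
```python
from h import *
import pickle
st,p,d=pickle.load(open("w1.pkl","rb"))
v,u=np.mgrid[112:160,255:358];uv=np.c_[u.ravel(),v.ravel()];P=pts("wrist",uv,d,st)
S=P[P[:,2]>.042]  # upper half of sleeve
c=S.mean(0);w=np.linalg.svd(S[:,:2]-c[:2],full_matrices=False)[2][0];w*=np.sign(w[1])
s=(S[:,:2]-c[:2])@w
yaw=np.arctan2(-w[0],w[1]);print("yaw by sleeve",np.degrees(yaw),"len",np.ptp(s),"top z",np.percentile(S[:,2],98),len(S))
mid=c[:2]+w*(s.max()+s.min())/2; ex=np.array([np.cos(yaw),np.sin(yaw)])
t=(S[:,:2]-c[:2])@ex; hi=S[:,2]>np.percentile(S[:,2],80);print("mid",mid, "crest", mid+ex*t[hi].mean())
# lane black, wrist
m=(p.max(2)<60);m[130:]=0
v,u=np.nonzero(m);
for lo,h in((255,358),(364,470)):
    k=(u>lo)&(u<h);Q=pts("wrist",np.c_[u,v][k],d,st);rc=cv2.minAreaRect(np.float32(Q[:,:2]*1000));print(rc,cv2.boxPoints(rc).round().tolist(),np.percentile(Q[:,2],[2,98]))
# tips
print("tip depth pts",pts("wrist",np.array([[268,262],[362,262]]),d,st))
```

```text
yaw by sleeve -11.998585443355891 len 0.09118433851144475 top z 0.05519637870791085 3573
mid [ 0.47364565 -0.01275508] crest [ 0.4732963  -0.01268083]
((541.0419921875, -26.153194427490234), (95.98836517333984, 100.8101806640625), 77.78279876708984) [[482.0, -62.0], [580.0, -84.0], [600.0, 10.0], [502.0, 31.0]] [0.01703454 0.03128717]
((516.9246215820312, -103.82218933105469), (144.3349151611328, 115.00768280029297), 77.7996826171875) [[445.0, -162.0], [558.0, -187.0], [588.0, -45.0], [476.0, -21.0]] [0.01633763 0.0312187 ]
tip depth pts [[ 0.44087391  0.00690734  0.24484269]
 [ 0.43250307 -0.0325716   0.2450163 ]]
```

send_rows([
  {"fingers": 40, "offset": [0, -0.43, 1], "roll": 0},
  {"fingers": 40, "offset": [0, 0, 1], "roll": 0},
  {"fingers": 40, "offset": [0, 0, 1], "roll": 0},
  {"fingers": 40, "offset": [0, 0, 1], "roll": 0},
  {"fingers": 40, "offset": [0, 0, 1], "roll": 0},
])

```text
t: 3.48
position: [0.428, -0.004, 0.1303]
ee_rot: [3.142, 0.0, -0.21]
wrist_force: [-0.6, -0.4, -0.9]
width: 0.04
gripper_force: 0.0
```

send_rows([
  {"fingers": 40, "offset": [0, 0, 1], "roll": 0},
  {"fingers": 40, "offset": [0, 0, 1], "roll": 0},
  {"fingers": 40, "offset": [0, 0, 1], "roll": 0},
  {"fingers": 40, "offset": [0, 0, 0.8], "roll": 0},
  {"fingers": 40, "offset": [0, 0, 0], "roll": 0},
])

```text
t: 3.9
position: [0.4266, -0.0037, 0.0529]
ee_rot: [-3.141, 0.005, -0.21]
wrist_force: [-0.5, 0.5, 0.4]
width: 0.04
gripper_force: 0.0
```

Run:
```python
from h import *
st=status.get_state();p,d=optics.capture("wrist");cv2.imwrite("pics/w2.png",p[:,:,::-1])
print(st["position"],st["ee_rot"],st["wrist_force"])
R=Ro.from_euler("xyz",st["ee_rot"]).as_matrix()
for c in (262,268,362,367):
    uv=np.array([[c,r] for r in range(236,275,4)]);print(c,((pts("wrist",uv,d,st)-st["position"])@R*1000).round().tolist())
```

```text
[ 0.42655347 -0.00374286  0.05286536] [-3.14118522  0.00544228 -0.21009296] [-0.52925518  0.51583186  0.40422875]
262 [[-5.0, -35.0, 54.0], [-8.0, -35.0, 54.0], [-11.0, -35.0, 54.0], [-13.0, -35.0, 54.0], [-16.0, -35.0, 53.0], [10.0, -24.0, -8.0], [10.0, -24.0, -11.0], [11.0, -23.0, -16.0], [10.0, -23.0, -19.0], [10.0, -22.0, -22.0]]
268 [[-5.0, -31.0, 54.0], [-8.0, -31.0, 54.0], [-11.0, -31.0, 53.0], [-13.0, -31.0, 53.0], [-16.0, -31.0, 54.0], [10.0, -22.0, -8.0], [10.0, -21.0, -11.0], [10.0, -21.0, -14.0], [8.0, -21.0, -14.0], [6.0, -21.0, -15.0]]
362 [[-5.0, 29.0, 53.0], [-8.0, 29.0, 53.0], [-10.0, 29.0, 53.0], [-13.0, 30.0, 53.0], [-16.0, 30.0, 54.0], [10.0, 20.0, -7.0], [10.0, 20.0, -12.0], [11.0, 19.0, -16.0], [10.0, 19.0, -18.0], [7.0, 19.0, -17.0]]
367 [[-5.0, 32.0, 53.0], [-8.0, 33.0, 54.0], [-10.0, 32.0, 53.0], [-14.0, 33.0, 54.0], [-16.0, 33.0, 53.0], [10.0, 22.0, -7.0], [11.0, 22.0, -12.0], [10.0, 21.0, -15.0], [10.0, 21.0, -19.0], [11.0, 20.0, -23.0]]
```

View pics/w2.png

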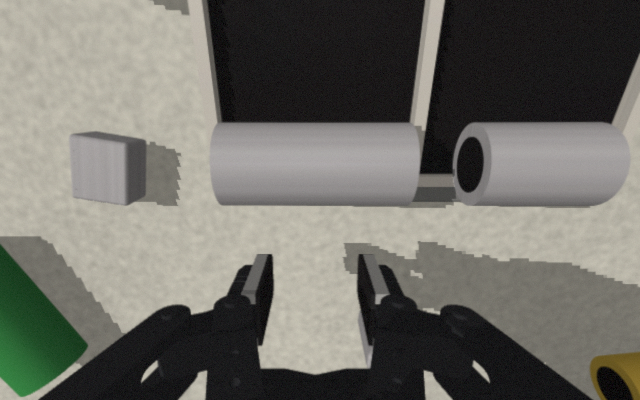

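The fingertips sit at tool z ≈ -7 mm with front faces at x ≈ +10.5 mm, and the sleeve (columns 212–421) is centred on the fingers. I'll lower behind it, then approach slowly until contact.

send_rows([
  {"fingers": 40, "offset": [0, 0, 1], "roll": 0},
  {"fingers": 40, "offset": [0, 0, 0.75], "roll": 0},
  {"fingers": 40, "offset": [0.25, 0, 0], "roll": 0},
  {"fingers": 40, "offset": [0.25, 0, 0], "roll": 0},
  {"fingers": 40, "offset": [0, 0, 0], "roll": 0},
])

```text
t: 4.37
position: [0.44, -0.0067, 0.0218]
ee_rot: [3.141, -0.003, -0.21]
wrist_force: [0.5, -0.5, -0.1]
width: 0.0398
gripper_force: 0.0
```

send_rows([
  {"fingers": 40, "offset": [0, 0, 0.15], "roll": 0},
  {"fingers": 40, "offset": [0, 0, 0], "roll": 0},
  {"fingers": 40, "offset": [0.07, 0, 0], "roll": 0},
  {"fingers": 40, "offset": [0.07, 0, 0], "roll": 0},
  {"fingers": 40, "offset": [0, 0, 0], "roll": 0},
])

```text
t: 4.78
position: [0.4411, -0.0068, 0.0175]
ee_rot: [-3.142, -0.001, -0.21]
wrist_force: [-0.7, -0.0, 0.8]
width: 0.0401
gripper_force: 0.0
```

Almost touching. I'll begin the steady push, 3 mm per row, following the 8° slope.

send_rows([
  {"fingers": 40, "offset": [0.06, 0, -0.008], "roll": 0},
  {"fingers": 40, "offset": [0.08, 0, -0.011], "roll": 0},
  {"fingers": 40, "offset": [0.1, 0, -0.014], "roll": 0},
  {"fingers": 40, "offset": [0.12, 0, -0.017], "roll": 0},
  {"fingers": 40, "offset": [0.14, 0, -0.02], "roll": 0},
])

```text
t: 5.2
position: [0.4505, -0.0088, 0.0187]
ee_rot: [-3.142, 0.001, -0.21]
wrist_force: [-1.3, 0.1, 0.4]
width: 0.04
gripper_force: 0.9
```

send_rows([
  {"fingers": 40, "offset": [0.15, 0, -0.021], "roll": 0},
  {"fingers": 40, "offset": [0.15, 0, -0.021], "roll": 0},
  {"fingers": 40, "offset": [0.15, 0, -0.021], "roll": 0},
  {"fingers": 40, "offset": [0.15, 0, -0.021], "roll": 0},
  {"fingers": 40, "offset": [0.15, 0, -0.021], "roll": 0},
])

```text
t: 5.62
position: [0.4655, -0.012, 0.0208]
ee_rot: [3.142, 0.0, -0.21]
wrist_force: [-1.7, -0.2, 0.9]
width: 0.0399
gripper_force: 1.0
```

send_rows([
  {"fingers": 40, "offset": [0.15, 0, -0.021], "roll": 0},
  {"fingers": 40, "offset": [0.15, 0, -0.021], "roll": 0},
  {"fingers": 40, "offset": [0.15, 0, -0.021], "roll": 0},
  {"fingers": 40, "offset": [0.15, 0, -0.021], "roll": 0},
  {"fingers": 40, "offset": [0.15, 0, -0.021], "roll": 0},
])

```text
t: 6.03
position: [0.4802, -0.0151, 0.0229]
ee_rot: [-3.142, 0.0, -0.21]
wrist_force: [-1.6, 0.7, 0.8]
width: 0.0397
gripper_force: 1.0
```

send_rows([
  {"fingers": 40, "offset": [0.15, 0, -0.021], "roll": 0},
  {"fingers": 40, "offset": [0.15, 0, -0.021], "roll": 0},
  {"fingers": 40, "offset": [0.15, 0, -0.021], "roll": 0},
  {"fingers": 40, "offset": [0.15, 0, -0.021], "roll": 0},
  {"fingers": 40, "offset": [0.15, 0, -0.021], "roll": 0},
])

```text
t: 6.45
position: [0.4948, -0.0183, 0.025]
ee_rot: [-3.142, 0.0, -0.21]
wrist_force: [-2.1, -0.3, 1.1]
width: 0.0399
gripper_force: 1.0
```

Run:
```python
from h import *
st=status.get_state();p,d=optics.capture("wrist");cv2.imwrite("pics/w3.png",p[:,:,::-1])
print(st["position"],st["ee_rot"],st["wrist_force"])
```

```text
[ 0.49484346 -0.01827067  0.0250226 ] [-3.14155133e+00  5.36977212e-05 -2.10016430e-01] [-2.06064167 -0.34397491  1.08708563]
```

View pics/w3.png

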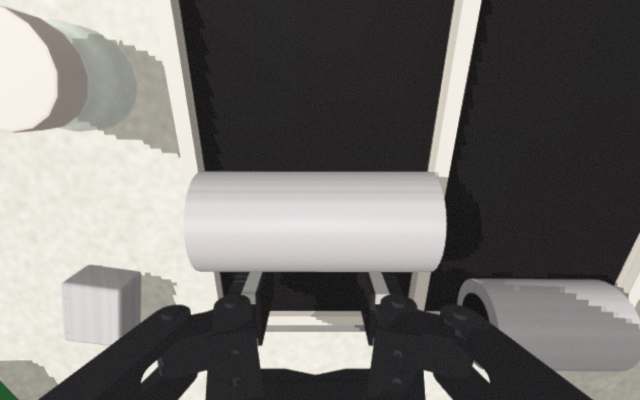

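The sleeve sits square on both fingertips, spanning columns 185–446 at row 220 and centred in the lane, with the short sleeve untouched. I'll continue.

send_rows([
  {"fingers": 40, "offset": [0.15, 0, -0.021], "roll": 0},
  {"fingers": 40, "offset": [0.15, 0, -0.021], "roll": 0},
  {"fingers": 40, "offset": [0.15, 0, -0.021], "roll": 0},
  {"fingers": 40, "offset": [0.15, 0, -0.021], "roll": 0},
  {"fingers": 40, "offset": [0.15, 0, -0.021], "roll": 0},
])

```text
t: 6.92
position: [0.5095, -0.0214, 0.0272]
ee_rot: [3.142, -0.0, -0.21]
wrist_force: [-1.9, 0.8, 0.8]
width: 0.0398
gripper_force: 1.0
```

send_rows([
  {"fingers": 40, "offset": [0.15, 0, -0.021], "roll": 0},
  {"fingers": 40, "offset": [0.15, 0, -0.021], "roll": 0},
  {"fingers": 40, "offset": [0.15, 0, -0.021], "roll": 0},
  {"fingers": 40, "offset": [0.15, 0, -0.021], "roll": 0},
  {"fingers": 40, "offset": [0.15, 0, -0.021], "roll": 0},
])

```text
t: 7.33
position: [0.5242, -0.0245, 0.0292]
ee_rot: [-3.142, 0.0, -0.21]
wrist_force: [-1.5, 1.1, 0.7]
width: 0.0398
gripper_force: 1.0
```

send_rows([
  {"fingers": 40, "offset": [0.15, 0, -0.021], "roll": 0},
  {"fingers": 40, "offset": [0.15, 0, -0.021], "roll": 0},
  {"fingers": 40, "offset": [0.15, 0, -0.021], "roll": 0},
  {"fingers": 40, "offset": [0.15, 0, -0.021], "roll": 0},
  {"fingers": 40, "offset": [0.15, 0, -0.021], "roll": 0},
])

```text
t: 7.75
position: [0.5389, -0.0276, 0.0313]
ee_rot: [-3.142, 0.0, -0.21]
wrist_force: [-2.4, 0.7, 0.6]
width: 0.0404
gripper_force: 1.0
```

send_rows([
  {"fingers": 40, "offset": [0.15, 0, -0.021], "roll": 0},
  {"fingers": 40, "offset": [0.15, 0, -0.021], "roll": 0},
  {"fingers": 40, "offset": [0.15, 0, -0.021], "roll": 0},
  {"fingers": 40, "offset": [0.15, 0, -0.021], "roll": 0},
  {"fingers": 40, "offset": [0.15, 0, -0.021], "roll": 0},
])

```text
t: 8.17
position: [0.5535, -0.0308, 0.0334]
ee_rot: [-3.142, -0.0, -0.21]
wrist_force: [-2.1, 0.9, 0.7]
width: 0.0401
gripper_force: 1.0
```

send_rows([
  {"fingers": 40, "offset": [0.15, 0, -0.021], "roll": 0},
  {"fingers": 40, "offset": [0.15, 0, -0.021], "roll": 0},
  {"fingers": 40, "offset": [0.15, 0, -0.021], "roll": 0},
  {"fingers": 40, "offset": [0.15, 0, -0.021], "roll": 0},
  {"fingers": 40, "offset": [0.15, 0, -0.021], "roll": 0},
])

```text
t: 8.58
position: [0.5682, -0.0339, 0.0355]
ee_rot: [3.142, 0.0, -0.21]
wrist_force: [-1.8, 0.7, 1.3]
width: 0.0402
gripper_force: 1.0
```

send_rows([
  {"fingers": 40, "offset": [0.15, 0, -0.021], "roll": 0},
  {"fingers": 40, "offset": [0.15, 0, -0.021], "roll": 0},
  {"fingers": 40, "offset": [0.15, 0, -0.021], "roll": 0},
  {"fingers": 40, "offset": [0.13, 0, -0.018], "roll": 0},
  {"fingers": 40, "offset": [0.11, 0, -0.015], "roll": 0},
])

```text
t: 9.0
position: [0.5817, -0.0368, 0.0375]
ee_rot: [-3.142, -0.0, -0.21]
wrist_force: [-1.9, 1.1, 1.3]
width: 0.0401
gripper_force: 1.0
```

send_rows([
  {"fingers": 40, "offset": [0.1, 0, -0.014], "roll": 0},
  {"fingers": 40, "offset": [0.09, 0, -0.013], "roll": 0},
  {"fingers": 40, "offset": [0.08, 0, -0.011], "roll": 0},
  {"fingers": 40, "offset": [0.08, 0, -0.011], "roll": 0},
  {"fingers": 40, "offset": [0.08, 0, -0.011], "roll": 0},
])

```text
t: 9.42
position: [0.5899, -0.0386, 0.0386]
ee_rot: [3.142, 0.0, -0.21]
wrist_force: [-1.6, 0.7, 2.1]
width: 0.0398
gripper_force: 1.0
```

send_rows([
  {"fingers": 40, "offset": [0.07, 0, -0.01], "roll": 0},
  {"fingers": 40, "offset": [0.06, 0, -0.008], "roll": 0},
  {"fingers": 40, "offset": [0.05, 0, -0.007], "roll": 0},
  {"fingers": 40, "offset": [0.05, 0, -0.007], "roll": 0},
  {"fingers": 40, "offset": [0.05, 0, -0.007], "roll": 0},
])

```text
t: 9.83
position: [0.5954, -0.0397, 0.0394]
ee_rot: [-3.142, 0.0, -0.21]
wrist_force: [-2.2, 0.4, 0.1]
width: 0.04
gripper_force: 1.0
```

send_rows([
  {"fingers": 40, "offset": [0.05, 0, -0.007], "roll": 0},
  {"fingers": 40, "offset": [0.05, 0, -0.007], "roll": 0},
  {"fingers": 40, "offset": [0.05, 0, -0.007], "roll": 0},
])

```text
t: 10.08
position: [0.5982, -0.0403, 0.0398]
ee_rot: [-3.142, 0.0, -0.21]
wrist_force: [-7.7, 1.9, 1.9]
width: 0.0399
gripper_force: 3.6
```

send_rows([
  {"fingers": 40, "offset": [0.03, 0, -0.004], "roll": 0},
  {"fingers": 40, "offset": [0, 0, 0], "roll": 0},
  {"fingers": 40, "offset": [0, 0, 0], "roll": 0},
])

```text
t: 10.33
position: [0.5981, -0.0403, 0.0397]
ee_rot: [3.142, 0.002, -0.21]
wrist_force: [-5.4, 0.3, 2.9]
width: 0.0401
gripper_force: 2.8
```

Run:
```python
from h import *
st=status.get_state();p,d=optics.capture("wrist");a=p[:,:,::-1]
s=optics.capture("scene")[0][150:245,215:365,::-1]
cv2.imwrite("pics/end.png",np.vstack([a[:,:],cv2.resize(s,(640,405))[:200*2-200+0]]) if 0 else np.hstack([cv2.resize(a,(480,300)),cv2.resize(s,(320,203),interpolation=cv2.INTER_CUBIC)[:200].copy() if 0 else cv2.copyMakeBorder(cv2.resize(s,(320,203),interpolation=cv2.INTER_CUBIC),0,97,0,0,0)]))
print(st["t"],st["position"],st["ee_rot"],st["wrist_force"],st["gripper_force"])
v,u=np.mgrid[100:300:2,120:520:2];P=pts("wrist",np.c_[u.ravel(),v.ravel()],d,st)
L=np.array([.650,-.053]);ex=np.array([np.cos(np.radians(12)),-np.sin(np.radians(12))])
c=np.array(st["position"][:2])+ex*.0305
r=P[:,:2]-c;S=P[(abs(r@ex)<.018)&(abs(r@[-ex[1],ex[0]])<.048)&(P[:,2]>.065)&(P[:,2]<.09)]
w=np.linalg.svd(S[:,:2]-S[:,:2].mean(0),full_matrices=False)[2][0];w*=np.sign(w[1]);print("yaw",np.degrees(np.arctan2(-w[0],w[1])),"top",np.percentile(S[:,2],98),"mean",S.mean(0),len(S))
```

```text
10.3333 [ 0.59813169 -0.04026168  0.03970464] [ 3.14158882e+00  2.16009927e-03 -2.09918344e-01] [-5.37052848  0.26041203  2.93722423] 2.8362419083714485
yaw -12.039737973764566 top 0.07719043903083465 mean [ 0.63174784 -0.0464327   0.07357902] 5727
```

View pics/end.png

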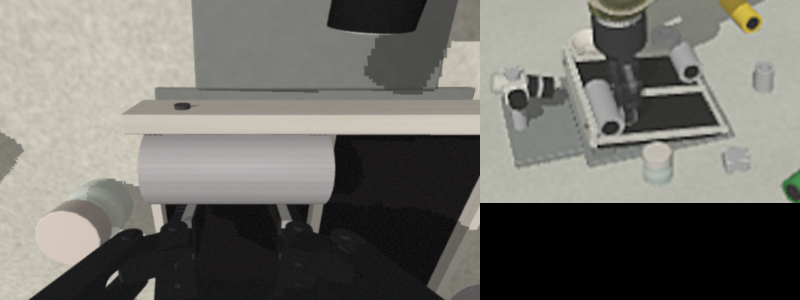

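The wrist view shows the sleeve flush along the stop (row 135, columns 140–335) and square, yaw -12.04°. Its crest is 77 mm above the table, as expected. One last small squeeze and a settle to confirm the hold is steady.

send_rows([
  {"fingers": 40, "offset": [0.02, 0, 0], "roll": 0},
  {"fingers": 40, "offset": [0, 0, 0], "roll": 0},
  {"fingers": 40, "offset": [0, 0, 0], "roll": 0},
  {"fingers": 40, "offset": [0, 0, 0], "roll": 0},
  {"fingers": 40, "offset": [0, 0, 0], "roll": 0},
])

```text
t: 10.85
position: [0.5982, -0.0403, 0.0397]
ee_rot: [3.142, 0.003, -0.21]
wrist_force: [-8.1, 1.3, 2.2]
width: 0.0399
gripper_force: 3.8
```

```bash
python3 -c "
from cell import ticket
print(ticket.finish_job())"
```

```text
the job is handed in; nothing more can be done
None
```

The longer sleeve is square against the stop at the top of the left lane, held there by the fingertips at about 8 N. The job was handed in at about 10.9 s, and the moves never touched the shorter sleeve or anything else on the table.

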